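Lock the dose setting of a bench resin doser

TASK

The dose on the resin doser is already set: do not let its lever move. Take the red pin from its stand and push it fully home through the lever's orange eye into the hole below, so that the barrel is held still; then turn the knurled brass lock ring clockwise until it is firmly tight on its spring washer, without crushing the washer flat. Leave the pin in place, let go of everything, and leave the resin bottle and the glitter vials standing where they are.

Things in the scene. Friction and masses are not known exactly. Their poses are not given: they have to be found in the camera images.
- pin: Red-headed holding pin, upright in its stand. Origin: centre of the lower end of the steel shank; z up. Shank 12 mm diameter, 20 mm long, end chamfered 2.5 x 3 mm; above it a cylindrical red head 20 mm diameter, 36 mm tall, whose underside rests on the eye when the pin is fully home. 50 to 80 g.
- pin_hole (a point): Centre of the mouth of the pin hole in the doser's fixed aluminium block, 24 mm above the table, right below the eye; axes as the doser's. Hole 13.5 mm wide, 16 mm deep, 1.5 mm chamfer. Fully home, the pin's end is 10 mm below this point.
- lever_eye (a point): Centre of the upper face of the orange eye at the end of the black setting lever, 34 mm above the table, 85 mm from the barrel's axis; y outward along the lever. The eye is a 30 x 30 x 8 mm plate with a 13.5 mm through hole, 2 mm above the aluminium block. Lever and barrel are one piece and turn under more than 0.08 N m, so the ring's drag carries them along unless pinned.
- ring_grip (a point): Point on the vertical barrel axis at half height of the knurled brass lock ring, 68 mm above the table. The ring is 56 mm in diameter and stands from 56 to 80 mm above the table. The steel barrel, 32 mm in diameter, stands out of it up to 105 mm. Below the ring is the housing's top plate, 110 x 100 mm, its top 50 mm above the table: keep fingertips above it.
- lock_ring (a joint): Angle of the lock ring on the barrel (rad), growing as it turns clockwise seen from above (tightening). Starts between -0.1 and 0.1, meets the spring washer somewhere between 0.45 and 1.1. Till then a steady thread drag of 0.2 N m while it turns; from there the torque rises by 0.2 N m per 0.1 rad. The drag opposes either way, so a hand at rest may feel up to 0.4 N m less than while turning.
- washer (a joint): Squeeze of the steel spring washer under the ring (m): 0 free, then 0.0001 m per 0.1 N m beyond the drag. Firmly tight: above 0.00013 m (0.33 N m in all while turning). Crushed flat: 0.0005 m (0.7 N m in all). Let go, it keeps at most 0.0002 m. One reading is too noisy to go by: feel the torque.
- stand: Grey block, 70 x 70 x 26 mm, fixed, in which the pin stands at the start in a 15 mm hole; origin at the centre of its underside. The pin's head stands from 26 to 62 mm above the table.
- doser: Resin doser, fixed on the table: white housing 150 x 126 mm, origin under the barrel axis at table height; z up, the lever points along its +y. A fixed amber cylinder lies on it at +x, 85 mm from the barrel axis, up to 60 mm above the table.
- resin_bottle: Black bottle, 72 mm diameter, 205 mm tall, standing; origin at the centre of its underside. A bystander.
- vial_green: Corked glass vial, 24 mm diameter, 46 mm tall, green glitter; origin under its centre. A bystander.
- vial_pink: The same with red glitter. A bystander.
- vial_purple: The same with blue glitter. A bystander.
There are look-alikes about, which are no part of the job. There is more than one size of the doser; the job needs the larger.

How it is judged:
By the outcome, as a careful person would: the job done as asked, in the order asked, and still so for the second after the job is handed in, with the robot touching nothing.
It also fails if it takes over 58 s, if anything falls off the work surface, if the arm or the gripper's body presses on something with over 40 N, if the wrist force passes 120 N, or if a joint passes its speed limit or range.

ROBOT

A 7-joint arm with a two-finger parallel gripper is mounted at the origin on the work surface. World frame = base frame: x ahead of the robot, y to its left, z up, the work surface at z = 0. Lengths are in m, angles in rad, forces in N, time in s.
With the tool pointing down it reaches from about 0.4 to 0.85 m from the base axis. Payload 10.4 kg.
Tool frame: the origin (TCP) lies on the centre line of the jaws, within the pads' length; the fingertips stand 11 mm ahead of it and the grasp point (between the pads) lies 8 mm behind it (tip_reach is the distance from the TCP to the fingertips, in m); z points along the fingers, y is the line along which they close (so a half turn about z gives the same grasp; the last joint's range is limited). The gripper opens to 85 mm and grips with 20 to 120 N. Pads are 22 mm wide; open, the fingers measure 114 mm over their backs; the gripper's body (76 mm by 85 mm) begins 54 mm behind the grasp point. The pads swing forward as they close: fully open they stand 13 mm farther back than shut.
Start: joints at [-0.023, 0.332, -0.065, 1.46, 0.022, 1.35, -0.088], TCP at [0.625, 0, 0.242] pointing down, gripper open.
Joint ranges: [-2.6, 2.6], [-0.5, 2.12], [-1.47, 1.34], [0.16, 2.42], [-1.27, 4.41], [0.06, 2.06], [-2.6, 2.6]. Speed limits (rad/s): [2.22, 2.22, 2.79, 2.79, 3.14, 3.14, 3.14].

INTERFACE

Orientations are given as a unit quaternion [x, y, z, w].
In Python, from workcell import get_obs, camera, hand_in, tip_reach gives the robot as it stands. The module is installed in compiled form; this text tells all that it offers.
- The arm moves only by the tool move_arm, never from a script. Its argument "plan" is a list of rows, each an object with "delta_pos": the shift along the tool's x, y, z in normalised numbers (1 is 0.4 m), a list of three; "turn": the turn, a rotation vector about the tool's x, y, z in parts of the range, where 1.0 means pi/2 rad, a list of three; "fingers": the closure, from 0 (fully open) to 1 (shut). A call has 1 to 12 rows; each row is the pose to reach, as a shift and turn from the pose commanded when the call began, along the tool's axes at that moment; what a row does not reach only later rows make up. A row lasts 1/8 s, in which the tool goes at most 62.5 mm and 10.7 degrees, less where a joint would pass 70% of its speed; a pose out of reach is approached as far as the arm can. A call with a gripper value outside its range is refused whole. The fingers move at their own pace and stop on an object; "force" is the grip in N (left out, the last holds). Time passes only in rows, so rows that repeat a pose let the fingers close. It gives the time, the measured TCP pose, the force, the opening and the grip force at its end, in the units of the state.
- get_obs(): the state, without advancing time (a new reading comes with each control period).
- camera(name): name is "scene" or "side" or "wrist"; returns a dict with "color" (384x512x3 uint8, red, green, blue), "range_z" (384x512 float32, m along the optical axis (not along the pixel's ray), 0 where there is no reading), "fx", "fy", "cx", "cy" (pixels), "k1" (the pictures are not rectified: a ray, as slopes to the right and down, at radius r is drawn at 1 + k1 r^2 times it, then the intrinsics apply), "R" (3x3) and "t" (3): a world point X has camera coordinates R X + t; the wrist camera has in their place "tool_from_camera" (4x4, takes a point from camera to tool coordinates, whose origin is the TCP and whose axes are the flange's). Camera axes: x right, y down, z forward; pixel columns grow to the right and rows downward; lengths in m; the calibration is good to about 2 mm. A picture is of the moment at which its call begins: read the wrist's pose just before it.
- hand_in(): hands the job in; it is judged then, once.
The state is a dict: "clock": time; "joint_pos": joint angles; "joint_velocities": joint speeds; "tau": joint torques, N m; "position": TCP position; "ee_rot": TCP orientation; "ft_force": force on the tool from outside, world axes, zero at the start; "torque": the same for the moment, N m; "grip_width": opening from 0.0 (shut) to 1.0 (fully open); "grasp_force": force on a finger pad.
Only numpy, scipy, OpenCV 4.12 (cv2) and the standard library are available. Lean on these libraries where they do the work, as an engineer would, in place of code of your own. Each camera call takes 0.05 s, during which the arm holds its last target. There are 200 camera calls.

## Working session

There is one attempt and no reset: what is moved stays moved. The work goes in short steps, Python scripts to look and compute and a tool call to move; the robot and the scene stay as the last step left them, time stands still between calls to the robot, and variables do not carry over. Pictures are saved under pics/ and viewed, at most 10 in all, crops included, and the job is handed in when it is done.

Besides the shell and the picture viewer there is one more tool, called after "Emit:" by a JSON object that holds its "name" and its "arguments". move_arm: Moves the arm, as the interface text tells. Its arguments: {"type":"object","properties":{"plan":{"type":"array","items":{"type":"object","properties":{"delta_pos":{"type":"array","items":{"type":"number"}},"turn":{"type":"array","items":{"type":"number"}},"fingers":{"type":"number"}}}},"force":{"type":"number"}},"required":["plan"]}

```bash
mkdir -p pics; cat > h.py <<'E'
import numpy as np, cv2
from workcell import get_obs, camera
from scipy.spatial.transform import Rotation as Rn
def snap(name):
    o=get_obs(); c=camera(name); c['o']=o; return c
def ray(c,u,v):
    x=np.array([(u-c['cx'])/c['fx'],(v-c['cy'])/c['fy']]); s=x.copy()
    for _ in range(20): s=x/(1+c['k1']*(s@s))
    return np.array([s[0],s[1],1.])
def world(c,p):
    if 'R' in c: return np.array(c['R']).T@(p-np.array(c['t']))
    T=np.array(c['tool_from_camera']); q=T[:3,:3]@p+T[:3,3]
    return Rn.from_quat(c['o']['ee_rot']).as_matrix()@q+np.array(c['o']['position'])
def atz(c,u,v,z):
    a=world(c,ray(c,u,v)*0); b=world(c,ray(c,u,v)); d=b-a
    return a+d*(z-a[2])/d[2]
def deep(c,u,v):
    return world(c,ray(c,u,v)*c['range_z'][int(round(v)),int(round(u))])
def save(c,f,crop=None,k=1):
    im=c['color'][:,:,::-1]
    if crop: im=im[crop[1]:crop[3],crop[0]:crop[2]]
    cv2.imwrite('pics/'+f,cv2.resize(im,None,fx=k,fy=k,interpolation=cv2.INTER_CUBIC))
E
python3 - <<'E'
from h import *
import pickle
o=get_obs();print({k:np.round(v,3) for k,v in o.items()})
C={n:snap(n) for n in('scene','side','wrist')}
pickle.dump(C,open('c0.pkl','wb'))
for n in C: save(C[n],n+'0.png',k=1.5)
from workcell import tip_reach;print(tip_reach, C['wrist']['tool_from_camera'])
E
```

```text
{'clock': np.float64(0.0), 'joint_pos': array([-0.023,  0.333, -0.065,  1.461,  0.022,  1.35 , -0.089]), 'joint_velocities': array([-0.001,  0.001,  0.   ,  0.001, -0.001,  0.001, -0.   ]), 'tau': array([ 0.0000e+00, -6.2545e+01,  5.0000e-02, -3.9161e+01,  1.6000e-02,
        1.0000e-02, -0.0000e+00]), 'position': array([ 0.625, -0.   ,  0.241]), 'ee_rot': array([ 0.707,  0.707, -0.001, -0.   ]), 'ft_force': array([-0.029,  0.194,  0.272]), 'torque': array([ 0.006, -0.019,  0.015]), 'grasp_force': np.float64(0.0), 'grip_width': np.float64(0.997)}
0.011 [[ 6.22379028e-04 -9.50174563e-01 -3.11717681e-01  7.97699169e-02]
 [ 9.99999756e-01  6.90528403e-04 -1.08250668e-04  1.19441094e-05]
 [ 3.18106944e-04 -3.11717538e-01  9.50174761e-01 -1.31548583e-01]
 [ 0.00000000e+00  0.00000000e+00  0.00000000e+00  1.00000000e+00]]
```

View pics/scene0.png

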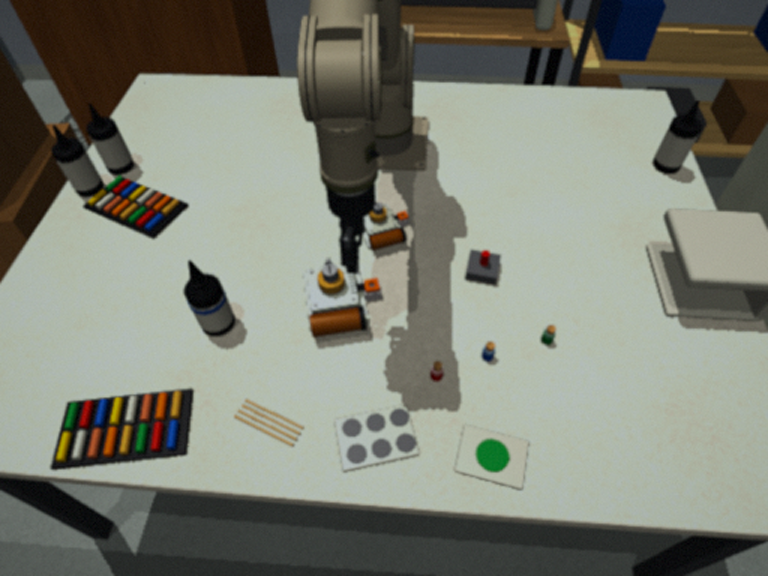

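View pics/wrist0.png

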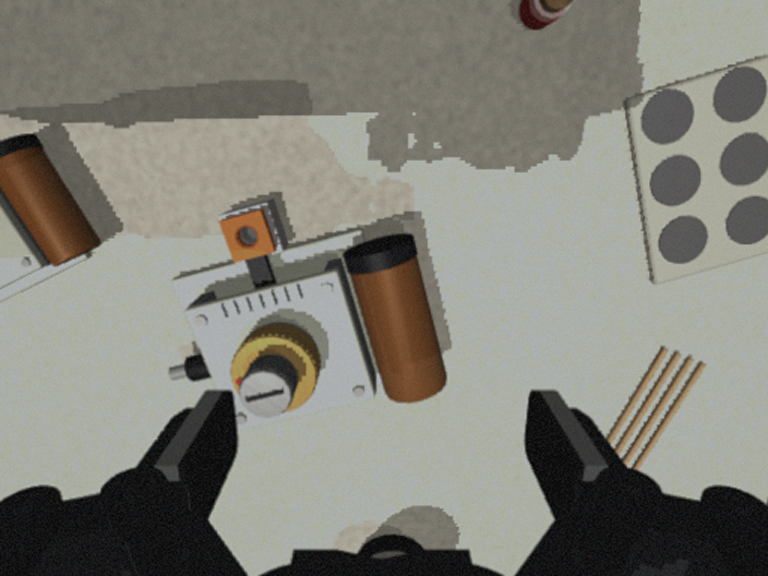

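The wrist picture (1.5x) shows the larger doser: eye hole at (247,235), barrel top at (267,393), amber cylinder at +x. The scene picture shows the pin on its stand at (485,258). There is a second, smaller doser at scene (385,225); the large one is at (335,300). I'll measure both.

```bash
python3 - <<'E'
from h import *
import pickle
C=pickle.load(open('c0.pkl','rb'));w=C['wrist'];s=C['scene']
p=lambda *a:print(*[np.round(x,4) if not isinstance(x,str) else x for x in a])
e=atz(w,247/1.5,235/1.5,.034-0.003);b=atz(w,267/1.5,393/1.5,.105)
p('eye',e,'barrel',b,'d',np.linalg.norm((e-b)[:2]))
p('bdepth',deep(w,267/1.5,393/1.5),'eyeplate',deep(w,232/1.5,250/1.5))
p('ang lever',np.arctan2(*(e-b)[[1,0]]))
p('pinhead',atz(s,485/1.5,253/1.5,.062),deep(s,485/1.5,253/1.5))
for n,u,v,z in[('smallbarrel',378,208,.08),('smalleye',401,216,.03),('bigbarrel',330,266,.105),('bigeye',373,286,.034),('bottle',212,325,0),('red',437,377,0),('blue',489,357,0),('green',549,340,0)]: p(n,atz(s,u/1.5,v/1.5,z))
save(w,'w0crop.png',(90,110,310,300),3.5)
save(s,'s0crop.png',(190,120,370,240),4)
E
```

```text
eye [0.5323 0.0115 0.031 ] barrel [ 0.5564 -0.0697  0.105 ] d 0.0847
bdepth [ 0.5565 -0.0696  0.1052] eyeplate [0.5217 0.0015 0.0334]
ang lever 1.8597
pinhead [0.4515 0.2552 0.062 ] [0.4511 0.2552 0.0616]
smallbarrel [0.3463 0.0117 0.08  ]
smalleye [0.3188 0.0637 0.03  ]
bigbarrel [ 0.5466 -0.0686  0.105 ]
bigeye [0.5377 0.0168 0.034 ]
bottle [ 0.6402 -0.3191 -0.    ]
red [0.7277 0.1602 0.    ]
blue [0.6751 0.2638 0.    ]
green [0.626  0.3885 0.    ]
```

View pics/w0crop.png

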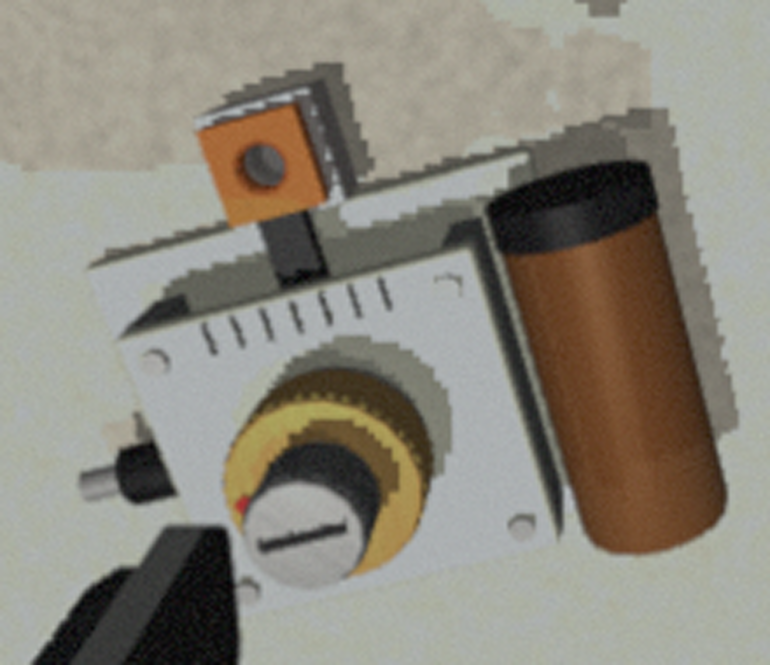

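View pics/s0crop.png

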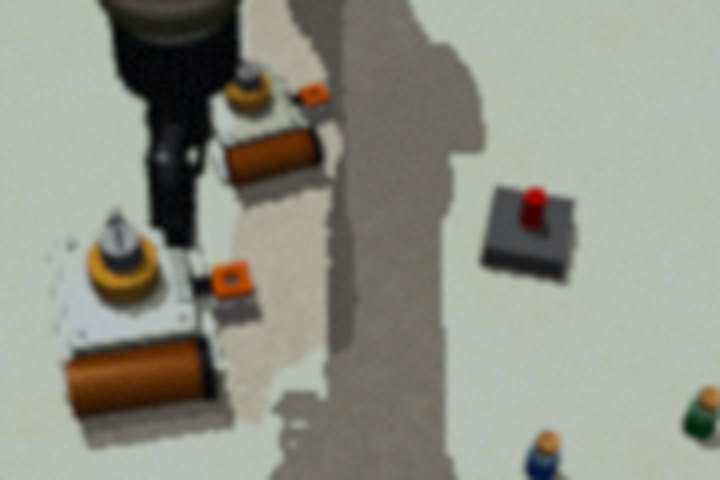

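The wrist crop (3.5x) shows the eye hole at (264,165) and the barrel top at (303,534). They are 85 mm apart, so this is the larger doser; the small one has a 60 mm lever. The only red-headed pin stands in the grey block at scene crop (534,200). I'll hover over it.

Careful with the scale: shifts go in shares of 0.4 m and turns go in shares of pi/2 rad. That gives: 0.255 m / 0.4 = 0.6375, 0.24 m / 0.4 = 0.6, -0.29 rad / 1.5708 = -0.1846.

Emit:
{"name": "move_arm", "arguments": {"plan": [{"delta_pos": [0.075, -0.05, 0], "turn": [0, 0, -0.0255]}, {"delta_pos": [0.175, -0.125, 0], "turn": [0, 0, -0.0509]}, {"delta_pos": [0.2875, -0.2, 0.025], "turn": [0, 0, -0.0891]}, {"delta_pos": [0.4, -0.275, 0.05], "turn": [0, 0, -0.1273]}, {"delta_pos": [0.5125, -0.35, 0.1], "turn": [0, 0, -0.1655]}, {"delta_pos": [0.6, -0.4075, 0.15], "turn": [0, 0, -0.1846]}, {"delta_pos": [0.6375, -0.435, 0.175], "turn": [0, 0, -0.1846]}, {"delta_pos": [0.6375, -0.435, 0.175], "turn": [0, 0, -0.1846]}, {"delta_pos": [0.6375, -0.435, 0.175], "turn": [0, 0, -0.1846]}]}}

```text
validation failed for argument at $.pl...
```

```bash
cat >> h.py <<'E'
def pr(*a): print(*[x if isinstance(x,str) else np.round(x,4) for x in a])
def totool(o,d): return Rn.from_quat(o['ee_rot']).inv().apply(d)
E
python3 - <<'E'
from h import *
import pickle
c=snap('wrist');pickle.dump(c,open('c1.pkl','wb'));save(c,'pin1.png',k=1.5);o=c['o']
pr('pos',o['position'],'q',o['ee_rot'],'t',o['clock'],'f',o['ft_force'],'j',o['joint_pos'])
hsv=cv2.cvtColor(c['color'],cv2.COLOR_RGB2HSV)
m=((hsv[...,1]>150)&((hsv[...,0]<8)|(hsv[...,0]>172))&(hsv[...,2]>60))
z=c['range_z'];v,u=np.nonzero(m)
P=np.array([deep(c,a,b) for a,b in zip(u,v)]);k=(P[:,2]>.058)&(P[:,2]<.067)
pr(m.sum(),k.sum(),'top uv',u[k].mean(),v[k].mean(),'zmed',np.median(P[k,2]))
q=atz(c,u[k].mean(),v[k].mean(),.062);pr('pin',q,'mid',(P[k].min(0)+P[k].max(0))/2,'d tool',totool(o,q-o['position']))
E
```

```text
pos [0.6247 0.     0.2417] q [ 7.071e-01  7.071e-01 -4.000e-04 -4.000e-04] t 0.15 f [ 1.1583 -0.1163  0.2919] j [-0.0226  0.3327 -0.0647  1.4607  0.0216  1.3499 -0.0885]
15 0 top uv nan nan zmed nan<stdin>:9: RuntimeWarning: Mean of empty slice.
  ret = ret.dtype.type(ret / rcount)
  return _methods._mean(a, axis=axis, dtype=dtype,
<stdin>:10: RuntimeWarning: Mean of empty slice.
Traceback (most recent call last):
ValueError: zero-size array to reduction operation minimum which has no identity
```

View pics/pin1.png

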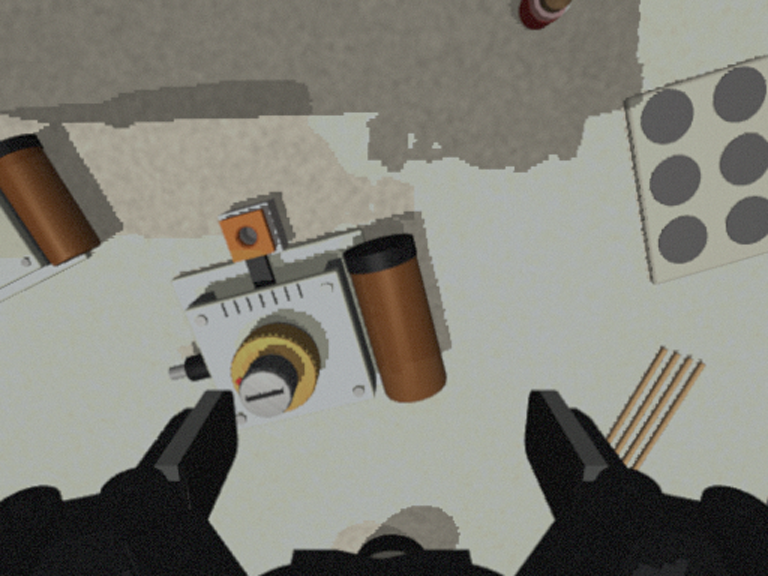

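The move was refused, so the arm hasn't moved; the view is unchanged. A row probably needs "fingers".

Scaled: 0.255 m / 0.4 = 0.6375, 0.24 m / 0.4 = 0.6, -0.29 rad / 1.5708 = -0.1846.

Emit:
{"name": "move_arm", "arguments": {"plan": [{"delta_pos": [0.075, -0.05, 0], "turn": [0, 0, -0.0255], "fingers": 0}, {"delta_pos": [0.175, -0.125, 0], "turn": [0, 0, -0.0509], "fingers": 0}, {"delta_pos": [0.2875, -0.2, 0.025], "turn": [0, 0, -0.0891], "fingers": 0}, {"delta_pos": [0.4, -0.275, 0.05], "turn": [0, 0, -0.1273], "fingers": 0}, {"delta_pos": [0.5125, -0.35, 0.1], "turn": [0, 0, -0.1655], "fingers": 0}, {"delta_pos": [0.6, -0.4075, 0.15], "turn": [0, 0, -0.1846], "fingers": 0}, {"delta_pos": [0.6375, -0.435, 0.175], "turn": [0, 0, -0.1846], "fingers": 0}, {"delta_pos": [0.6375, -0.435, 0.175], "turn": [0, 0, -0.1846], "fingers": 0}, {"delta_pos": [0.6375, -0.435, 0.175], "turn": [0, 0, -0.1846], "fingers": 0}], "force": 50}}

```text
clock: 1.32
position: [0.452, 0.2541, 0.1728]
ee_rot: [0.598, 0.801, 0.0, 0.0]
ft_force: [0.0, -0.2, 0.4]
grip_width: 1.002
grasp_force: 0.0
```

```bash
cat > pin.py <<'E'
from h import *
import pickle,sys
c=snap('wrist');save(c,'pin_%s.png'%sys.argv[1],k=1.5);o=c['o']
pr('pos',o['position'],'t',o['clock'],'f',o['ft_force'],'j',o['joint_pos'])
hsv=cv2.cvtColor(c['color'],cv2.COLOR_RGB2HSV)
m=((hsv[...,1]>150)&((hsv[...,0]<8)|(hsv[...,0]>172))&(hsv[...,2]>60))
v,u=np.nonzero(m)
P=np.array([deep(c,a,b) for a,b in zip(u,v)]);k=(P[:,2]>.058)&(P[:,2]<.067)
pr(m.sum(),k.sum(),'top uv',u[k].mean(),v[k].mean(),'zmed',np.median(P[k,2]))
q=atz(c,u[k].mean(),v[k].mean(),.062);pr('pin',q,'mid',(P[k].min(0)+P[k].max(0))/2,'ext',np.ptp(P[k],axis=0),'d tool',totool(o,q-o['position']))
E
python3 pin.py 1
```

```text
pos [0.452  0.2541 0.1728] t 1.325 f [ 0.004  -0.1923  0.3654] j [-0.3249  0.1682 -0.3018  1.8185  0.0548  1.1623 -0.3558]
716 458 top uv 252.5371 193.976 zmed 0.062
pin [0.4503 0.2565 0.062 ] mid [0.4505 0.2561 0.0608] ext [0.0183 0.0183 0.0056] d tool [ 0.0029 -0.001   0.1108]
```

View pics/pin_1.png

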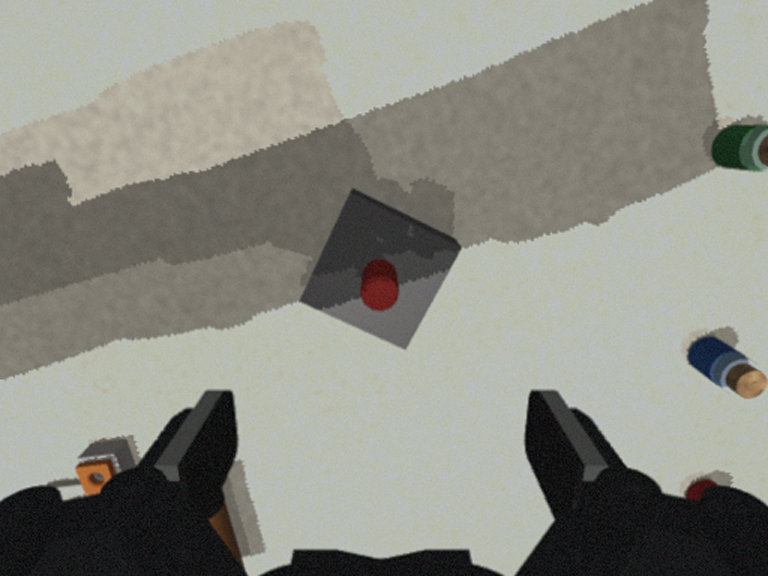

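The head top is centred at (380,291), and nothing is near the fingers. Descend and grip.

Scaled: 0.131 m / 0.4 = 0.3275, 0.03 m / 0.4 = 0.075.

Emit:
{"name": "move_arm", "arguments": {"plan": [{"delta_pos": [0.0075, -0.0025, 0.075], "turn": [0, 0, 0], "fingers": 0.3}, {"delta_pos": [0.0075, -0.0025, 0.175], "turn": [0, 0, 0], "fingers": 0.3}, {"delta_pos": [0.0075, -0.0025, 0.2625], "turn": [0, 0, 0], "fingers": 0.3}, {"delta_pos": [0.0075, -0.0025, 0.3125], "turn": [0, 0, 0], "fingers": 0.3}, {"delta_pos": [0.0075, -0.0025, 0.3275], "turn": [0, 0, 0], "fingers": 0.3}, {"delta_pos": [0.0075, -0.0025, 0.3275], "turn": [0, 0, 0], "fingers": 0.6}, {"delta_pos": [0.0075, -0.0025, 0.3275], "turn": [0, 0, 0], "fingers": 1}, {"delta_pos": [0.0075, -0.0025, 0.3275], "turn": [0, 0, 0], "fingers": 1}, {"delta_pos": [0.0075, -0.0025, 0.3275], "turn": [0, 0, 0], "fingers": 1}, {"delta_pos": [0.0075, -0.0025, 0.3275], "turn": [0, 0, 0], "fingers": 1}], "force": 50}}

```text
clock: 2.62
position: [0.45, 0.2579, 0.0425]
ee_rot: [0.598, 0.802, 0.001, 0.001]
ft_force: [-0.1, -0.9, 7.4]
grip_width: 0.223
grasp_force: 48.7
```

Held (19 mm opening). Lift and carry to a hover over the eye.

Scaled: -0.26 m / 0.4 = -0.65, -0.105 m / 0.4 = -0.2625.

Emit:
{"name": "move_arm", "arguments": {"plan": [{"delta_pos": [0, 0, -0.05], "turn": [0, 0, 0], "fingers": 1}, {"delta_pos": [0, 0, -0.125], "turn": [0, 0, 0], "fingers": 1}, {"delta_pos": [-0.05, 0.0025, -0.1875], "turn": [0, 0, 0], "fingers": 1}, {"delta_pos": [-0.15, 0.005, -0.2], "turn": [0, 0, 0], "fingers": 1}, {"delta_pos": [-0.2625, 0.0075, -0.2], "turn": [0, 0, 0], "fingers": 1}, {"delta_pos": [-0.375, 0.0125, -0.2], "turn": [0, 0, 0], "fingers": 1}, {"delta_pos": [-0.4875, 0.015, -0.2], "turn": [0, 0, 0], "fingers": 1}, {"delta_pos": [-0.5875, 0.0175, -0.2], "turn": [0, 0, 0], "fingers": 1}, {"delta_pos": [-0.6375, 0.02, -0.2], "turn": [0, 0, 0], "fingers": 1}, {"delta_pos": [-0.65, 0.02, -0.2], "turn": [0, 0, 0], "fingers": 1}, {"delta_pos": [-0.65, 0.02, -0.2], "turn": [0, 0, 0], "fingers": 1}, {"delta_pos": [-0.65, 0.02, -0.2], "turn": [0, 0, 0], "fingers": 1}]}}

```text
clock: 4.12
position: [0.531, 0.0121, 0.1214]
ee_rot: [0.597, 0.802, 0.0, -0.0]
ft_force: [0.0, 0.8, -1.3]
grip_width: 0.215
grasp_force: 48.8
```

```bash
python3 - <<'E'
from h import *
import pickle
c=snap('wrist');o=c['o'];pickle.dump(c,open('c2.pkl','wb'));save(c,'eye1.png',(90,100,430,340),2.3)
pr('pos',o['position'],'t',o['clock'],'f',o['ft_force'],o['torque'],o['grip_width'])
hsv=cv2.cvtColor(c['color'],cv2.COLOR_RGB2HSV)
m=((hsv[...,1]>150)&(hsv[...,0]>=5)&(hsv[...,0]<16)&(hsv[...,2]>90))
v,u=np.nonzero(m);P=np.array([deep(c,a,b) for a,b in zip(u,v)]);k=(P[:,2]>.03)&(P[:,2]<.038)
k&=np.hypot(P[:,0]-.532,P[:,1]-.011)<.03
mm=np.zeros(m.shape,np.uint8);mm[v[k],u[k]]=1
print(k.sum());r=cv2.minAreaRect(np.c_[u[k],v[k]].astype(np.float32));print(r)
q=atz(c,*r[0],.034);pr('eye',q,np.median(P[k,2]),'tool',totool(o,q-o['position']))
E
```

```text
pos [0.531  0.0121 0.1214] t 4.125 f [ 0.0219  0.7681 -1.3253] [-0.0338  0.0339 -0.0164] 0.2149
1462
((256.0, 208.0), (42.0, 42.0), 90.0)
eye [0.5325 0.0126 0.034 ] 0.034 tool [0.0001 0.0015 0.0874]
```

View pics/eye1.png

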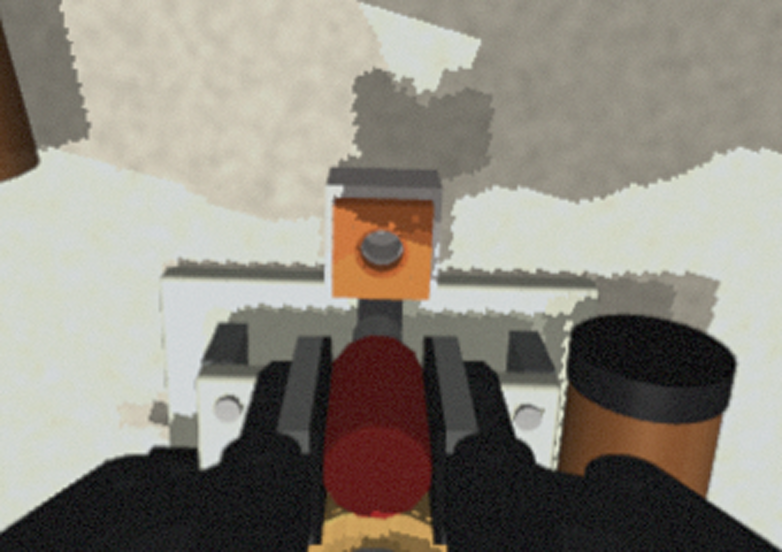

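The hole centre is at crop (382,248) and the head's top ellipse is centred at about (377,471). I'll compute the pin axis in the tool frame from both.

```bash
python3 - <<'E'
from h import *
import pickle
c=pickle.load(open('c2.pkl','rb'));o=c['o'];P=lambda X,Y:(X/2.3+90-.3,Y/2.3+100-.3)
for n,X,Y,z in[('eye',382,248,.034),('headtop c',377,471,o['position'][2]+.0195),('left',323,468,o['position'][2]+.0195),('right',431,468,o['position'][2]+.0195),('near',377,516,o['position'][2]+.0195),('far bottom edge',377,335,o['position'][2]-.0165)]:
    q=atz(c,*P(X,Y),z);d=deep(c,*P(X,Y));pr(n,'tool',totool(o,q-o['position']),'depth',totool(o,d-o['position']))
E
```

```text
eye tool [0.0004 0.0014 0.0874] depth [-0.0075  0.0015  0.1092]
headtop c tool [-0.0014 -0.     -0.0195] depth [-0.0016 -0.     -0.0192]
left tool [-0.0008 -0.0092 -0.0195] depth [-0.0021 -0.0094 -0.0177]
right tool [-0.0008  0.0092 -0.0195] depth [-0.0018  0.0093 -0.0181]
near tool [-0.0107 -0.     -0.0195] depth [-0.0114 -0.     -0.0186]
far bottom edge tool [ 0.0065 -0.0001  0.0165] depth [ 0.0031 -0.0001  0.0234]
```

Tool-frame correction: +1.7 mm in x, +1.4 mm in y. Move down to just above the eye and check from the side.

Scaled: 0.044 m / 0.4 = 0.11, 0.0017 m / 0.4 = 0.0043.

Emit:
{"name": "move_arm", "arguments": {"plan": [{"delta_pos": [0.0043, 0.0035, 0.025], "turn": [0, 0, 0], "fingers": 1}, {"delta_pos": [0.0043, 0.0035, 0.0625], "turn": [0, 0, 0], "fingers": 1}, {"delta_pos": [0.0043, 0.0035, 0.095], "turn": [0, 0, 0], "fingers": 1}, {"delta_pos": [0.0043, 0.0035, 0.11], "turn": [0, 0, 0], "fingers": 1}, {"delta_pos": [0.0043, 0.0035, 0.11], "turn": [0, 0, 0], "fingers": 1}, {"delta_pos": [0.0043, 0.0035, 0.11], "turn": [0, 0, 0], "fingers": 1}]}}

```text
clock: 4.92
position: [0.5324, 0.0128, 0.0777]
ee_rot: [0.598, 0.802, 0.0, 0.0]
ft_force: [0.2, 0.2, -0.4]
grip_width: 0.218
grasp_force: 48.9
```

```bash
python3 - <<'E'
from h import *
import pickle
c=snap('side');w=snap('wrist');o=c['o'];pickle.dump((c,w),open('c3.pkl','wb'))
pr('pos',o['position'],'t',o['clock'],'f',o['ft_force'],o['torque'])
p=np.array(c['R'])@np.array([.532,.012,.05])+c['t'];u=int(p[0]/p[2]*c['fx']+c['cx']);v=int(p[1]/p[2]*c['fy']+c['cy']);print(u,v,p)
x0,y0=max(0,u-50),max(0,v-40);print(x0,y0)
a=cv2.resize(c['color'][y0:y0+75,x0:x0+100],(400,300),interpolation=cv2.INTER_CUBIC)
b=cv2.resize(w['color'][140:290,156:356],(400,300),interpolation=cv2.INTER_CUBIC)
cv2.imwrite('pics/fit1.png',np.hstack([a,b])[:,:,::-1])
E
```

```text
pos [0.5324 0.0128 0.0777] t 4.925 f [ 0.1924  0.1938 -0.403 ] [ 0.0072  0.0253 -0.0275]
259 189 [1.51715016e-02 5.47304037e-04 8.52345615e-01]
209 149
```

View pics/fit1.png

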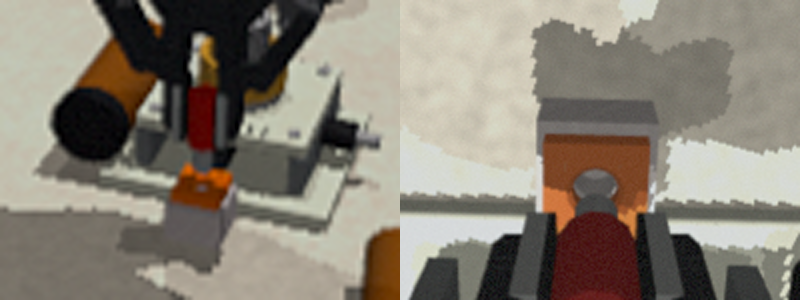

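The side crop shows the shank at (203,165) above the hole at (203,188). In the wrist crop the shank and the hole are both centred at x≈597, so they are aligned. Insert in stages.

Scaled: 0.012 m / 0.4 = 0.03, 0.01 m / 0.4 = 0.025.

Emit:
{"name": "move_arm", "arguments": {"plan": [{"delta_pos": [0, 0, 0.01], "turn": [0, 0, 0], "fingers": 1}, {"delta_pos": [0, 0, 0.0175], "turn": [0, 0, 0], "fingers": 1}, {"delta_pos": [0, 0, 0.025], "turn": [0, 0, 0], "fingers": 1}, {"delta_pos": [0, 0, 0.03], "turn": [0, 0, 0], "fingers": 1}, {"delta_pos": [0, 0, 0.03], "turn": [0, 0, 0], "fingers": 1}]}}

```text
clock: 5.65
position: [0.532, 0.013, 0.0651]
ee_rot: [0.597, 0.802, 0.0, -0.0]
ft_force: [0.4, 0.9, -1.4]
grip_width: 0.219
grasp_force: 48.8
```

Scaled: 0.008 m / 0.4 = 0.02, 0.006 m / 0.4 = 0.015.

Emit:
{"name": "move_arm", "arguments": {"plan": [{"delta_pos": [0, 0, 0.0075], "turn": [0, 0, 0], "fingers": 1}, {"delta_pos": [0, 0, 0.015], "turn": [0, 0, 0], "fingers": 1}, {"delta_pos": [0, 0, 0.02], "turn": [0, 0, 0], "fingers": 1}, {"delta_pos": [0, 0, 0.02], "turn": [0, 0, 0], "fingers": 1}]}}

```text
clock: 6.15
position: [0.5321, 0.0129, 0.0571]
ee_rot: [0.597, 0.802, 0.0, -0.0]
ft_force: [1.0, 2.1, -2.5]
grip_width: 0.217
grasp_force: 48.8
```

Scaled: 0.008 m / 0.4 = 0.02, 0.007 m / 0.4 = 0.0175.

Emit:
{"name": "move_arm", "arguments": {"plan": [{"delta_pos": [0, 0, 0.0075], "turn": [0, 0, 0], "fingers": 1}, {"delta_pos": [0, 0, 0.0125], "turn": [0, 0, 0], "fingers": 1}, {"delta_pos": [0, 0, 0.0175], "turn": [0, 0, 0], "fingers": 1}, {"delta_pos": [0, 0, 0.02], "turn": [0, 0, 0], "fingers": 1}, {"delta_pos": [0, 0, 0.02], "turn": [0, 0, 0], "fingers": 1}]}}

```text
clock: 6.78
position: [0.5327, 0.0131, 0.0504]
ee_rot: [0.597, 0.802, 0.001, 0.0]
ft_force: [-2.6, 2.5, 11.2]
grip_width: 0.217
grasp_force: 50.4
```

It stops at the expected height with 11 N of reaction, so the pin is home. Ease off, open and rise.

Scaled: -0.12 m / 0.4 = -0.3, -0.07 m / 0.4 = -0.175.

Emit:
{"name": "move_arm", "arguments": {"plan": [{"delta_pos": [0, 0, -0.0025], "turn": [0, 0, 0], "fingers": 0.78}, {"delta_pos": [0, 0, -0.0025], "turn": [0, 0, 0], "fingers": 0.6}, {"delta_pos": [0, 0, -0.0025], "turn": [0, 0, 0], "fingers": 0.5}, {"delta_pos": [0, 0, -0.0025], "turn": [0, 0, 0], "fingers": 0.5}, {"delta_pos": [0, 0, -0.05], "turn": [0, 0, 0], "fingers": 0.5}, {"delta_pos": [0, 0, -0.15], "turn": [0, 0, 0], "fingers": 0.4}, {"delta_pos": [-0.05, 0, -0.2375], "turn": [0, 0, 0], "fingers": 0.2}, {"delta_pos": [-0.125, 0, -0.2875], "turn": [0, 0, 0], "fingers": 0}, {"delta_pos": [-0.175, 0, -0.3], "turn": [0, 0, 0], "fingers": 0}, {"delta_pos": [-0.175, 0, -0.3], "turn": [0, 0, 0], "fingers": 0}, {"delta_pos": [-0.175, 0, -0.3], "turn": [0, 0, 0], "fingers": 0}]}}

```text
clock: 8.15
position: [0.5514, -0.0532, 0.168]
ee_rot: [0.597, 0.802, -0.0, -0.001]
ft_force: [-0.5, 1.1, -0.7]
grip_width: 1.002
grasp_force: 0.0
```

```bash
python3 - <<'E'
from h import *
import pickle
c=snap('wrist');o=c['o'];pickle.dump(c,open('c4.pkl','wb'));save(c,'ring1.png',k=1.5)
pr('pos',o['position'],o['ee_rot'],'t',o['clock'],'f',o['ft_force'],o['torque'],o['grip_width'],'j',o['joint_pos'])
H,W=c['range_z'].shape
pts=np.array([[*deep(c,u,v),u,v] for v in range(0,H) for u in range(100,412) if c['range_z'][v,u]>0])
d=np.hypot(pts[:,0]-.556,pts[:,1]+.07)
k=(pts[:,2]>.102)&(pts[:,2]<.109)&(d<.025);t=pts[k]
(cx,cy),r=cv2.minEnclosingCircle(t[:,:2].astype(np.float32));pr('barrel',t[:,:3].mean(0),cx,cy,r,t[:,3:].mean(0))
k=(abs(pts[:,2]-.07)<.004)&(np.hypot(pts[:,0]-.532,pts[:,1]-.012)<.02);pr('pin top',k.sum(),pts[k].mean(0))
b=atz(c,*t[:,3:].mean(0),.105);pr(b,'d tool',totool(o,b-o['position']))
E
```

```text
pos [ 0.5514 -0.0532  0.168 ] [ 5.971e-01  8.021e-01 -3.000e-04 -1.000e-03] t 8.15 f [-0.5148  1.1295 -0.72  ] [ 0.0447 -0.0291 -0.0283] 1.0018 j [ 0.0805  0.2346 -0.0762  1.7438  0.0185  1.1659  0.29  ]
barrel [ 0.5542 -0.0695  0.105 ] 0.5543 -0.0701 0.0165 [250.7876 245.2679]
pin top 698 [5.327000e-01 1.080000e-02 6.980000e-02 2.548080e+02 1.082665e+02]
[ 0.5542 -0.0694  0.105 ] d tool [-0.0164 -0.0019  0.063 ]
```

View pics/ring1.png

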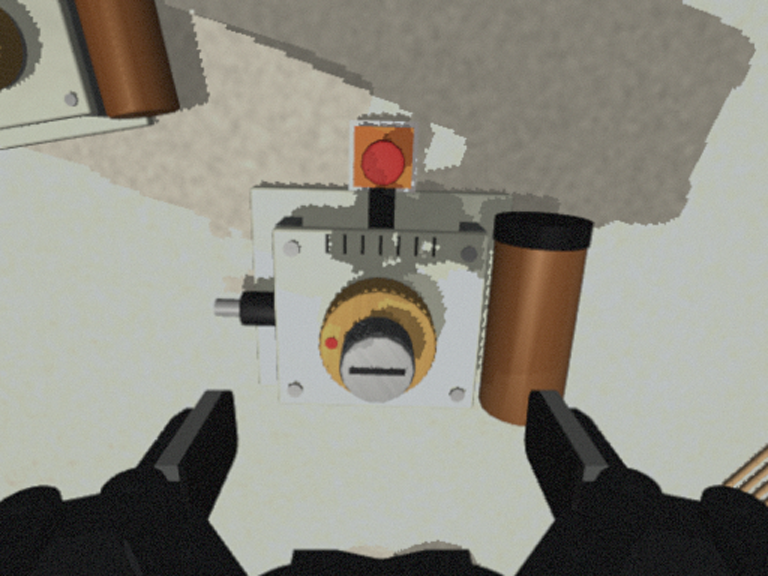

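The pin head's top is at (383,161), z = 70 mm, so it is fully home. The barrel top is at (377,369) and the lever is still square to the housing. Now go down around the ring.

Scaled: 0.101 m / 0.4 = 0.2525, 0.09 m / 0.4 = 0.225.

Emit:
{"name": "move_arm", "arguments": {"plan": [{"delta_pos": [-0.0413, -0.005, 0], "turn": [0, 0, 0], "fingers": 0.12}, {"delta_pos": [-0.0413, -0.005, 0.075], "turn": [0, 0, 0], "fingers": 0.12}, {"delta_pos": [-0.0413, -0.005, 0.1625], "turn": [0, 0, 0], "fingers": 0.12}, {"delta_pos": [-0.0413, -0.005, 0.225], "turn": [0, 0, 0], "fingers": 0.12}, {"delta_pos": [-0.0413, -0.005, 0.2525], "turn": [0, 0, 0], "fingers": 0.12}, {"delta_pos": [-0.0413, -0.005, 0.2525], "turn": [0, 0, 0], "fingers": 0.12}]}}

```text
clock: 8.95
position: [0.5547, -0.071, 0.068]
ee_rot: [0.598, 0.802, -0.0, -0.0]
ft_force: [-0.8, 0.7, -0.2]
grip_width: 0.881
grasp_force: 0.0
```

Scaled: 0.001 m / 0.4 = 0.0025.

Emit:
{"name": "move_arm", "arguments": {"plan": [{"delta_pos": [0.0025, 0, 0.0025], "turn": [0, 0, 0], "fingers": 0.25}, {"delta_pos": [0.0025, 0, 0.0025], "turn": [0, 0, 0], "fingers": 0.4}, {"delta_pos": [0.0025, 0, 0.0025], "turn": [0, 0, 0], "fingers": 1}, {"delta_pos": [0.0025, 0, 0.0025], "turn": [0, 0, 0], "fingers": 1}, {"delta_pos": [0.0025, 0, 0.0025], "turn": [0, 0, 0], "fingers": 1}], "force": 80}}

```text
clock: 9.57
position: [0.5546, -0.0699, 0.069]
ee_rot: [0.598, 0.802, -0.0, 0.0]
ft_force: [-7.1, 0.9, 12.3]
grip_width: 0.627
grasp_force: 82.2
```

```bash
cat > tq.py <<'E'
from h import *
o=get_obs();R=Rn.from_quat(o['ee_rot']).as_matrix()
pr('t',o['clock'],'pos',o['position'],'yaw_y',np.arctan2(R[1,1],R[0,1]),'f',o['ft_force'],'torque',o['torque'],'grip',o['grip_width'],o['grasp_force'],'j7',o['joint_pos'][6])
E
python3 tq.py
```

```text
t 9.575 pos [ 0.5546 -0.0699  0.069 ] yaw_y 0.29 f [-7.0772  0.9201 12.2911] torque [-0.0236  1.7749  0.0677] grip 0.6266 82.2147 j7 0.3122
```

Scaled: -0.002 m / 0.4 = -0.005, -0.0015 m / 0.4 = -0.0038, 0.28 rad / 1.5708 = 0.1783.

Emit:
{"name": "move_arm", "arguments": {"plan": [{"delta_pos": [0, -0.0038, -0.005], "turn": [0, 0, 0.0191], "fingers": 1}, {"delta_pos": [0, -0.0038, -0.005], "turn": [0, 0, 0.0509], "fingers": 1}, {"delta_pos": [0, -0.0038, -0.005], "turn": [0, 0, 0.0828], "fingers": 1}, {"delta_pos": [0, -0.0038, -0.005], "turn": [0, 0, 0.1146], "fingers": 1}, {"delta_pos": [0, -0.0038, -0.005], "turn": [0, 0, 0.1464], "fingers": 1}, {"delta_pos": [0, -0.0038, -0.005], "turn": [0, 0, 0.1783], "fingers": 1}]}}

```text
clock: 10.32
position: [0.5545, -0.0699, 0.0694]
ee_rot: [0.704, 0.71, 0.001, 0.001]
ft_force: [9.4, -0.7, -11.8]
grip_width: 0.624
grasp_force: 89.7
```

```bash
python3 tq.py
```

```text
t 10.325 pos [ 0.5545 -0.0699  0.0694] yaw_y 0.0087 f [  9.3849  -0.7356 -11.8269] torque [-0.0184 -1.686   0.193 ] grip 0.6242 89.7195 j7 0.0461
```

Scaled: 0.001 m / 0.4 = 0.0025, 0.0008 m / 0.4 = 0.002, 0.12 rad / 1.5708 = 0.0764.

Emit:
{"name": "move_arm", "arguments": {"plan": [{"delta_pos": [0, 0.002, 0.0025], "turn": [0, 0, 0.0255], "fingers": 1}, {"delta_pos": [0, 0.002, 0.0025], "turn": [0, 0, 0.0509], "fingers": 1}, {"delta_pos": [0, 0.002, 0.0025], "turn": [0, 0, 0.0764], "fingers": 1}]}}

```text
clock: 10.7
position: [0.5547, -0.0698, 0.0692]
ee_rot: [0.745, 0.667, 0.001, 0.001]
ft_force: [1.1, 0.5, 0.2]
grip_width: 0.632
grasp_force: 91.6
```

```bash
python3 tq.py
```

```text
t 10.7 pos [ 0.5547 -0.0698  0.0692] yaw_y -0.1111 f [1.0538 0.4785 0.2102] torque [0.1402 0.031  0.2157] grip 0.6322 91.625 j7 -0.0674
```

Scaled: 0.06 rad / 1.5708 = 0.0382.

Emit:
{"name": "move_arm", "arguments": {"plan": [{"delta_pos": [0, 0, 0], "turn": [0, 0, 0.0191], "fingers": 1}, {"delta_pos": [0, 0, 0], "turn": [0, 0, 0.0382], "fingers": 1}]}}

```text
clock: 10.95
position: [0.5547, -0.0699, 0.0692]
ee_rot: [0.765, 0.644, 0.001, 0.001]
ft_force: [1.9, 1.3, 5.9]
grip_width: 0.628
grasp_force: 91.7
```

```bash
python3 tq.py
```

```text
t 10.95 pos [ 0.5547 -0.0699  0.0692] yaw_y -0.1712 f [1.8809 1.3004 5.884 ] torque [0.3101 0.0423 0.2233] grip 0.6277 91.6996 j7 -0.1243
```

Scaled: 0.06 rad / 1.5708 = 0.0382.

Emit:
{"name": "move_arm", "arguments": {"plan": [{"delta_pos": [0, 0, 0], "turn": [0, 0, 0.0191], "fingers": 1}, {"delta_pos": [0, 0, 0], "turn": [0, 0, 0.0382], "fingers": 1}]}}

```text
clock: 11.2
position: [0.5548, -0.0699, 0.0692]
ee_rot: [0.784, 0.621, 0.001, 0.0]
ft_force: [0.6, 2.0, 6.1]
grip_width: 0.625
grasp_force: 91.7
```

```bash
python3 tq.py
```

```text
t 11.2 pos [ 0.5548 -0.0699  0.0692] yaw_y -0.2314 f [0.5614 1.994  6.0846] torque [0.3416 0.0198 0.2096] grip 0.6249 91.7413 j7 -0.1812
```

Scaled: 0.06 rad / 1.5708 = 0.0382.

Emit:
{"name": "move_arm", "arguments": {"plan": [{"delta_pos": [0, 0, 0], "turn": [0, 0, 0.0191], "fingers": 1}, {"delta_pos": [0, 0, 0], "turn": [0, 0, 0.0382], "fingers": 1}]}}

```text
clock: 11.45
position: [0.5548, -0.0699, 0.0692]
ee_rot: [0.802, 0.597, 0.001, 0.0]
ft_force: [1.4, 0.9, 5.8]
grip_width: 0.625
grasp_force: 91.8
```

```bash
python3 tq.py
```

```text
t 11.45 pos [ 0.5548 -0.0699  0.0692] yaw_y -0.2914 f [1.4011 0.8981 5.8005] torque [ 0.4065 -0.02    0.1723] grip 0.6246 91.7617 j7 -0.238
```

Scaled: 0.06 rad / 1.5708 = 0.0382.

Emit:
{"name": "move_arm", "arguments": {"plan": [{"delta_pos": [0, 0, 0], "turn": [0, 0, 0.0191], "fingers": 1}, {"delta_pos": [0, 0, 0], "turn": [0, 0, 0.0382], "fingers": 1}]}}

```text
clock: 11.7
position: [0.5548, -0.0699, 0.0692]
ee_rot: [0.82, 0.573, 0.001, 0.0]
ft_force: [0.8, 2.0, 5.1]
grip_width: 0.629
grasp_force: 91.8
```

```bash
python3 tq.py
```

```text
t 11.7 pos [ 0.5548 -0.0699  0.0692] yaw_y -0.3513 f [0.7613 1.9761 5.0563] torque [ 0.4044 -0.0545  0.1754] grip 0.6285 91.7709 j7 -0.2948
```

Scaled: 0.06 rad / 1.5708 = 0.0382.

Emit:
{"name": "move_arm", "arguments": {"plan": [{"delta_pos": [0, 0, 0], "turn": [0, 0, 0.0191], "fingers": 1}, {"delta_pos": [0, 0, 0], "turn": [0, 0, 0.0382], "fingers": 1}]}}

```text
clock: 11.95
position: [0.5549, -0.0699, 0.0692]
ee_rot: [0.837, 0.548, 0.001, 0.0]
ft_force: [1.5, 1.1, 5.8]
grip_width: 0.627
grasp_force: 91.8
```

```bash
python3 tq.py
```

```text
t 11.95 pos [ 0.5549 -0.0699  0.0692] yaw_y -0.4114 f [1.5063 1.0936 5.811 ] torque [ 0.3638 -0.0506  0.2328] grip 0.6267 91.7707 j7 -0.3517
```

Scaled: 0.03 rad / 1.5708 = 0.0191.

Emit:
{"name": "move_arm", "arguments": {"plan": [{"delta_pos": [0, 0, 0], "turn": [0, 0, 0.0191], "fingers": 1}, {"delta_pos": [0, 0, 0], "turn": [0, 0, 0.0382], "fingers": 1}]}}

```text
clock: 12.2
position: [0.5549, -0.0699, 0.0692]
ee_rot: [0.853, 0.522, 0.001, 0.0]
ft_force: [1.8, 1.4, 5.1]
grip_width: 0.627
grasp_force: 91.8
```

```bash
python3 tq.py
```

```text
t 12.2 pos [ 0.5549 -0.0699  0.0692] yaw_y -0.4714 f [1.7664 1.4464 5.0819] torque [ 0.396  -0.0401  0.188 ] grip 0.627 91.7656 j7 -0.4085
```

Scaled: 0.03 rad / 1.5708 = 0.0191.

Emit:
{"name": "move_arm", "arguments": {"plan": [{"delta_pos": [0, 0, 0], "turn": [0, 0, 0.0191], "fingers": 1}]}}

```text
clock: 12.32
position: [0.5549, -0.0699, 0.0692]
ee_rot: [0.86, 0.51, 0.001, 0.0]
ft_force: [2.9, 1.4, 4.7]
grip_width: 0.631
grasp_force: 91.8
```

```bash
python3 tq.py
```

```text
t 12.325 pos [ 0.5549 -0.0699  0.0692] yaw_y -0.5015 f [2.8737 1.3905 4.7338] torque [ 0.3911 -0.1198  0.168 ] grip 0.631 91.7612 j7 -0.4369
```

Scaled: 0.06 rad / 1.5708 = 0.0382.

Emit:
{"name": "move_arm", "arguments": {"plan": [{"delta_pos": [0, 0, 0], "turn": [0, 0, 0.0191], "fingers": 1}, {"delta_pos": [0, 0, 0], "turn": [0, 0, 0.0382], "fingers": 1}]}}

```text
clock: 12.58
position: [0.5549, -0.0699, 0.0692]
ee_rot: [0.875, 0.484, 0.001, 0.0]
ft_force: [3.1, 1.1, 4.3]
grip_width: 0.625
grasp_force: 91.8
```

```bash
python3 tq.py
```

```text
t 12.575 pos [ 0.5549 -0.0699  0.0692] yaw_y -0.5614 f [3.0508 1.1016 4.2806] torque [ 0.3958 -0.2544  0.2022] grip 0.6248 91.7549 j7 -0.4937
```

Scaled: 0.06 rad / 1.5708 = 0.0382.

Emit:
{"name": "move_arm", "arguments": {"plan": [{"delta_pos": [0, 0, 0], "turn": [0, 0, 0.0191], "fingers": 1}, {"delta_pos": [0, 0, 0], "turn": [0, 0, 0.0382], "fingers": 1}]}}

```text
clock: 12.82
position: [0.5549, -0.0699, 0.0692]
ee_rot: [0.889, 0.457, 0.001, 0.0]
ft_force: [3.0, 1.8, 3.7]
grip_width: 0.621
grasp_force: 91.8
```

```bash
python3 tq.py
```

```text
t 12.825 pos [ 0.5549 -0.0699  0.0692] yaw_y -0.6215 f [3.0397 1.8398 3.7078] torque [ 0.39   -0.2189  0.2164] grip 0.6214 91.7567 j7 -0.5504
```

Scaled: 0.06 rad / 1.5708 = 0.0382.

Emit:
{"name": "move_arm", "arguments": {"plan": [{"delta_pos": [0, 0, 0], "turn": [0, 0, 0.0191], "fingers": 1}, {"delta_pos": [0, 0, 0], "turn": [0, 0, 0.0382], "fingers": 1}]}}

```text
clock: 13.08
position: [0.555, -0.07, 0.0692]
ee_rot: [0.903, 0.43, 0.001, 0.0]
ft_force: [2.0, 0.9, 5.2]
grip_width: 0.625
grasp_force: 91.7
```

```bash
python3 tq.py
```

```text
t 13.075 pos [ 0.555  -0.07    0.0692] yaw_y -0.6815 f [2.0314 0.9381 5.1979] torque [ 0.4127 -0.3352  0.2221] grip 0.6251 91.7298 j7 -0.6072
```

Scaled: 0.06 rad / 1.5708 = 0.0382.

Emit:
{"name": "move_arm", "arguments": {"plan": [{"delta_pos": [0, 0, 0], "turn": [0, 0, 0.0191], "fingers": 1}, {"delta_pos": [0, 0, 0], "turn": [0, 0, 0.0382], "fingers": 1}]}}

```text
clock: 13.32
position: [0.5551, -0.07, 0.0692]
ee_rot: [0.915, 0.403, 0.001, 0.0]
ft_force: [3.8, 1.0, 5.6]
grip_width: 0.625
grasp_force: 91.7
```

```bash
python3 tq.py
```

```text
t 13.325 pos [ 0.5551 -0.07    0.0692] yaw_y -0.7413 f [3.8239 0.9535 5.644 ] torque [ 0.3917 -0.4094  0.3345] grip 0.6254 91.6974 j7 -0.6639
```

The torque is rising, so the washer has been met. Smaller steps now.

Scaled: 0.03 rad / 1.5708 = 0.0191.

Emit:
{"name": "move_arm", "arguments": {"plan": [{"delta_pos": [0, 0, 0], "turn": [0, 0, 0.0191], "fingers": 1}]}}

```text
clock: 13.45
position: [0.5551, -0.0699, 0.0692]
ee_rot: [0.921, 0.389, 0.001, 0.0]
ft_force: [3.2, 0.9, 4.9]
grip_width: 0.624
grasp_force: 91.7
```

```bash
python3 tq.py
```

```text
t 13.45 pos [ 0.5551 -0.0699  0.0692] yaw_y -0.7713 f [3.2347 0.8628 4.9182] torque [ 0.3845 -0.421   0.3362] grip 0.6245 91.6759 j7 -0.6923
```

Scaled: 0.03 rad / 1.5708 = 0.0191.

Emit:
{"name": "move_arm", "arguments": {"plan": [{"delta_pos": [0, 0, 0], "turn": [0, 0, 0.0191], "fingers": 1}]}}

```text
clock: 13.58
position: [0.5551, -0.07, 0.0692]
ee_rot: [0.927, 0.375, 0.001, 0.0]
ft_force: [3.4, 0.4, 5.3]
grip_width: 0.62
grasp_force: 91.7
```

```bash
python3 tq.py
```

```text
t 13.575 pos [ 0.5551 -0.07    0.0692] yaw_y -0.8012 f [3.4417 0.4262 5.274 ] torque [ 0.3818 -0.4796  0.4048] grip 0.6205 91.6593 j7 -0.7206
```

Scaled: 0.025 rad / 1.5708 = 0.0159.

Emit:
{"name": "move_arm", "arguments": {"plan": [{"delta_pos": [0, 0, 0], "turn": [0, 0, 0.0159], "fingers": 1}]}}

```text
clock: 13.7
position: [0.5551, -0.07, 0.0692]
ee_rot: [0.931, 0.364, 0.001, 0.0]
ft_force: [4.4, 0.6, 5.1]
grip_width: 0.628
grasp_force: 91.6
```

```bash
python3 tq.py
```

```text
t 13.7 pos [ 0.5551 -0.07    0.0692] yaw_y -0.8262 f [4.3845 0.5812 5.0619] torque [ 0.3672 -0.5503  0.4399] grip 0.6281 91.6426 j7 -0.7442
```

Scaled: 0.02 rad / 1.5708 = 0.0127.

Emit:
{"name": "move_arm", "arguments": {"plan": [{"delta_pos": [0, 0, 0], "turn": [0, 0, 0.0127], "fingers": 1}]}}

```text
clock: 13.82
position: [0.5551, -0.07, 0.0692]
ee_rot: [0.935, 0.355, 0.001, 0.0]
ft_force: [3.9, 1.6, 4.8]
grip_width: 0.628
grasp_force: 91.6
```

```bash
python3 tq.py
```

```text
t 13.825 pos [ 0.5551 -0.07    0.0692] yaw_y -0.8459 f [3.9472 1.6073 4.8047] torque [ 0.39   -0.5585  0.412 ] grip 0.6276 91.629 j7 -0.7629
```

Scaled: 0.02 rad / 1.5708 = 0.0127.

Emit:
{"name": "move_arm", "arguments": {"plan": [{"delta_pos": [0, 0, 0], "turn": [0, 0, 0.0127], "fingers": 1}, {"delta_pos": [0, 0, 0], "turn": [0, 0, 0.0127], "fingers": 1}]}}

```text
clock: 14.08
position: [0.5551, -0.07, 0.0692]
ee_rot: [0.938, 0.345, 0.001, 0.0]
ft_force: [3.6, 1.4, 5.3]
grip_width: 0.623
grasp_force: 91.7
```

```bash
python3 tq.py
```

```text
t 14.075 pos [ 0.5551 -0.07    0.0692] yaw_y -0.8657 f [3.6083 1.356  5.3374] torque [ 0.3476 -0.4796  0.1986] grip 0.6229 91.7317 j7 -0.7815
```

Scaled: -0.14 m / 0.4 = -0.35, -0.12 m / 0.4 = -0.3.

Emit:
{"name": "move_arm", "arguments": {"plan": [{"delta_pos": [0, 0, 0], "turn": [0, 0, 0], "fingers": 0.3}, {"delta_pos": [0, 0, 0], "turn": [0, 0, 0], "fingers": 0.2}, {"delta_pos": [0, 0, 0], "turn": [0, 0, 0], "fingers": 0.2}, {"delta_pos": [0, 0, 0], "turn": [0, 0, 0], "fingers": 0.2}, {"delta_pos": [0, 0, -0.05], "turn": [0, 0, 0], "fingers": 0.2}, {"delta_pos": [0, 0, -0.125], "turn": [0, 0, 0], "fingers": 0.2}, {"delta_pos": [0, 0, -0.225], "turn": [0, 0, 0], "fingers": 0.2}, {"delta_pos": [0, 0, -0.3], "turn": [0, 0, 0], "fingers": 0.2}, {"delta_pos": [0, 0, -0.35], "turn": [0, 0, 0], "fingers": 0.2}, {"delta_pos": [0, 0, -0.35], "turn": [0, 0, 0], "fingers": 0.2}]}}

```text
clock: 15.32
position: [0.5547, -0.0702, 0.2097]
ee_rot: [0.938, 0.346, 0.001, 0.001]
ft_force: [0.2, 0.0, 0.4]
grip_width: 0.8
grasp_force: 0.0
```

```bash
python3 tq.py; python3 - <<'E'
from h import *
w=snap('wrist');s=snap('scene')
a=cv2.resize(w['color'],(512,384));b=cv2.resize(s['color'][130:270,110:390],(512,256),interpolation=cv2.INTER_CUBIC)
b=b[:, :]
cv2.imwrite('pics/end.png',cv2.resize(np.vstack([a,b]),(480,600))[:,:,::-1])
pts=np.array([deep(w,u,v) for v in range(384) for u in range(512) if w['range_z'][v,u]>0])
k=(abs(pts[:,2]-.07)<.003)&(np.hypot(pts[:,0]-.5327,pts[:,1]-.012)<.02);pr('pin top',k.sum(),pts[k].mean(0) if k.any() else 'none')
E
```

```text
t 15.325 pos [ 0.5547 -0.0702  0.2097] yaw_y -0.8651 f [0.1558 0.0463 0.3778] torque [ 0.0493  0.0166 -0.0244] grip 0.8002 0.0 j7 -0.7975
pin top 466 [0.5346 0.0118 0.0699]
```

View pics/end.png

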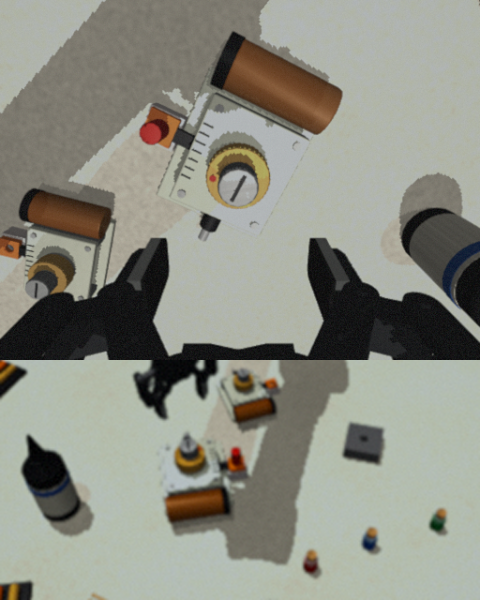

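The end picture shows the pin home in the eye at (150,132). The ring's red dot has moved about 65° clockwise. The bottle and the vials (310,562), (370,540) and (438,520) are all standing, and the gripper is clear of everything.

```bash
python3 -c "from workcell import hand_in;print(hand_in())"
```

```text
the job is handed in; nothing more can be done
None
```

The job is handed in at about 15 s: the pin is fully home through the eye, the lock ring is tight at roughly 0.45–0.5 N m (estimated; highest reading while turning 0.44), the gripper is clear, and the bottle and vials are still standing.

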